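# Prop the reference board, then hold the reading lens in focus over the test cassette

## Task

Take the reference board out of its rack and lean it back against the side of the kit carton that faces the robot, standing on its lower edge on the table, square to the carton, about in the middle, and let go of it. Then pick up the reading lens by its handle and hold it level and still, centred over the window of the test cassette, with the lens at the height of the pointer on the gauge post. Finish while still holding the lens there, with nothing else carrying it; do not shift the pointer, and leave the bottle, jar, timer, cup and pen where they are.

Things in the scene. Friction and masses are not known exactly. Their poses are not given: they have to be found in the camera images.
- board_center (a point): centre of the reference board: loose rigid white board, 8 mm thick (its x), 110 mm wide (its y), 150 mm tall (its z, up when standing), 0.16 kg or so, grey patches and dark bars printed on both faces; this point is half-way through all three. It starts standing upright in the slot of the rack and leaves it straight up.
- rack: grey card rack fixed to the table, 50 (x) x 100 (y) x 50 mm tall; slot 12 mm wide along its y, slot floor 6 mm above the table. Origin: centre of its underside. It stands at the left or the right of the work area.
- carton: brown kit carton with a paper label, fixed, 80 (x) x 100 (y) x 75 mm tall; origin at the centre of its underside. Its -x face looks towards the robot; the board is to lean against that face's top edge.
- stand: grey reading stand, fixed: base plate 190 (x, from -70 to +120 mm) x 90 (y) x 8 mm thick with a white test cassette clipped on it (72 x 24 mm, top 14 mm above the table). Origin on the table, right under the cassette's window. A steel gauge post, 10 mm diameter, 170 mm tall, stands on it 95 mm from the window along +x, away from the robot.
- window (a point): centre of the test cassette's window (20 x 6 mm pale strip with two thin lines, in the middle of the white cassette), on the cassette's top face, 14 mm above the table.
- focus_mark (a point): tip of the black pointer on the gauge post, half-way up its 4 mm thickness: the focal height. The pointer reaches from its 22 mm wide collar on the post towards the cassette; its tip is 58 mm from the window horizontally. Set 100 to 150 mm above the table, held by friction.
- loupe_grip (a point): grip point of the reading lens (loose, 0.12 kg or so, 14 mm thick throughout): in its straight black handle, half-way up. Handle 18 mm wide (y), 14 mm high (z), running along x from 72 mm behind this point to 36 mm ahead of it; the lens is ahead (+x), the handle starts out pointing roughly towards the robot. The balance point is about 19 mm ahead of this point.
- loupe_lens (a point): centre of the round glass in its steel ring (ring 76 mm outside diameter, 14 mm thick), 75 mm ahead of loupe_grip along the lens's x, half-way through the thickness; z is the lens axis, up.
- rest: grey rest on which the reading lens lies, fixed: base plate 6 mm thick, 175 (x, from -68 to +108 mm) x 70 mm, two cross blocks with tops 36 mm above the table: one from 41 to 65 mm ahead of the origin, one from 46 to 64 mm behind it. Between them the handle is free, its centre 43 mm above the table. Origin on the table under loupe_grip as the lens lies. It stands on the other side from the rack.
- dropper: bystander, to be left alone: capped white-labelled dropper bottle, 32 mm diameter, 70 mm tall. Origin: centre of its underside.
- jar: bystander, to be left alone: lidded jar, 48 mm diameter, 55 mm tall. Origin: centre of its underside.
- timer: bystander, to be left alone: white bench timer, 30 x 60 x 55 mm (tall), standing. Origin: centre of its underside.
- swab_cup: bystander, to be left alone: white open cup, 60 mm across, 70 mm tall. Origin: centre of its underside.
- pen: bystander, to be left alone: blue pen lying along its x, 130 mm long, 12 mm thick. Origin: middle of its underside as it first lies.
Things that resemble listed ones, but are neither listed nor needed, are in the scene too. Leave any green look-alike of the rest alone.

How it is judged:
On the way, in this order (a step that is already met when the one before it is completed fails the run):
1. the board leans against the robot-facing side of the carton, let go (angle between board_center's own z axis and vertical between 0.1 and 0.8 rad and angle between the y axis of board_center and the y axis of carton, either way round below 0.26 rad and x of board_center in the frame of carton between -0.11 and -0.035 m and y of board_center in the frame of carton between -0.04 and 0.04 m and height (world z) of board_center between 0.048 and 0.082 m and contact force between board and carton above 0.03 N and contact force between board and the fingers below 0.01 N and linear speed of board below 0.02 m/s), for 0.3 s.
2. the lens is in focus: held level over the window at the pointer's height (z of loupe_lens in the frame of focus_mark between -0.008 and 0.008 m and horizontal distance between loupe_lens and window below 0.015 m and angle between loupe_lens's own z axis and vertical below 0.14 rad and contact force between loupe and the fingers above 1 N and linear speed of loupe below 0.02 m/s and contact force between loupe and stand below 0.01 N and contact force between loupe and carton below 0.01 N and contact force between loupe and board below 0.01 N and contact force between loupe and rest below 0.01 N), for 0.2 s.
At the end, for the whole second after the job is handed in: Board leans back 6-45 deg on the carton's robot side, touching it, square within 15 deg, within 40 mm of its middle, on the table, released, at rest. Lens gripped, still, clear of all else, level within 8 deg, within 15 mm of the window's centre in plan and 8 mm of the pointer's height (all of step 1 and all of step 2); the arm keeps its last pose, push and grip.
It fails at once if the pointer was shifted (distance of focus_mark from where it was at the start of the episode above 0.006 m).
It fails at once if the bottle, jar, timer, cup or pen was disturbed (distance of any of dropper, jar, timer, swab_cup, pen from where it was at the start of the episode above 0.03 m).
It also fails if it takes over 54 s, if anything falls off the work surface, if the arm or the gripper's body presses on something with over 40 N, if the wrist force passes 120 N, or if a joint passes its speed limit or range.

## Robot

A 6-joint arm with a two-finger parallel gripper is mounted at the origin on the work surface. World frame = base frame: x ahead of the robot, y to its left, z up, the work surface at z = 0. Lengths are in m, angles in rad, forces in N, time in s.
With the tool pointing down it reaches from about 0.375 to 0.9 m from the base axis. Payload 3.1 kg.
Tool frame: the origin (TCP) lies at the very end of the fingers, on their centre line; the grasp point (between the pads) lies 19 mm behind it; z points along the fingers, y is the line along which they close (so a half turn about z gives the same grasp; the last joint's range is limited). The gripper opens to 85 mm and grips with 20 to 120 N. Pads are 22 mm wide; open, the fingers measure 114 mm over their backs; the gripper's body (76 mm by 85 mm) begins 54 mm behind the grasp point. The pads swing forward as they close: fully open they stand 13 mm farther back than shut.
Start: joints at [1.105, 0.527, 1.433, -0, 1.181, -0.178], TCP at [0.177, 0.599, 0.231] pointing down, gripper open.
Joint ranges: [-3.08, 3.08], [-0.75, 2.2], [0.22, 2.44], [-1.43, 4.57], [0, 2.65], [-2.85, 2.85]. Speed limits (rad/s): [2.79, 2.79, 3.14, 3.14, 3.14, 3.14].

## Interface

Orientations are given as a unit quaternion [x, y, z, w].
In Python, from plant import ctrl gives the robot as it stands.
- The arm moves only by the tool step_arm, never from a script. Its argument "moves" is a list that holds one entry, the list of rows, each a list of 5 numbers: the finger opening in mm, from 0 to 85.4, then the shift along the tool's x, y, z as a fraction of full scale, then the turn about the tool's z as a fraction of full scale. A call has 1 to 10 rows; each row is the pose to reach, as a shift and turn from the pose commanded when the call began, along the tool's axes at that moment, turning the shorter way round; what a row does not reach only later rows make up. Full scale, the value 1, is 0.3 m for a shift and 180 degrees for a turn. A row lasts 1/12 s, in which the tool goes at most 41.7 mm and 7.16 degrees, less where a joint would pass 70% of its speed; a pose out of reach is approached as far as the arm can. A call with a number of a shift or a turn outside -1 to 1 is refused whole. A call with a gripper value outside its range is refused whole. The fingers move at their own pace and stop on an object; "grip_force" is the grip in N (left out, the last holds). Time passes only in rows, so rows that repeat a pose let the fingers close. It gives the time, the measured TCP pose, the force, the opening and the grip force at its end, in the units of the state.
- ctrl.get_obs(): the state, without advancing time (a new reading comes with each control period).
- ctrl.grab_frame(name): name is "scene" or "top" or "wrist"; returns a dict with "frame" (480x640x3 uint8, blue, green, red), "depth" (480x640 float32, m along the optical axis (not along the pixel's ray), 0 where there is no reading), "fx", "fy", "cx", "cy" (pixels), "extrinsics" (4x4, takes a point from camera to world coordinates); the wrist camera has in their place "tool_from_camera" (4x4, takes a point from camera to tool coordinates, whose origin is the TCP and whose axes are the flange's). Camera axes: x right, y down, z forward; pixel columns grow to the right and rows downward; lengths in m; the calibration is good to about 2 mm. A picture is of the moment at which its call begins: read the wrist's pose just before it.
- ctrl.hand_in(): hands the job in; it is judged then, once.
The state is a dict: "t": time; "joint_positions": joint angles; "qvel": joint speeds; "joint_torque": joint torques, N m; "tcp_pos": TCP position; "tool_rot": TCP orientation; "ft_force": force on the tool from outside, world axes, zero at the start; "torque": the same for the moment, N m; "grip_width": finger opening in m; "grasp_force": force on a finger pad.
Only numpy, scipy, OpenCV 4.12 (cv2) and the standard library are available. Lean on these libraries where they do the work, as an engineer would, in place of code of your own. Each camera call takes 0.05 s, during which the arm holds its last target. There are 200 camera calls.

## Working session

There is one attempt and no reset: what is moved stays moved. The work goes in short steps, Python scripts to look and compute and a tool call to move; the robot and the scene stay as the last step left them, time stands still between calls to the robot, and variables do not carry over. Pictures are saved under pics/ and viewed, at most 10 in all, crops included, and the job is handed in when it is done.

Besides the shell and the picture viewer there is one more tool, called after "Call:" by a JSON object that holds its "op" and its "data". step_arm: Moves the arm, as the interface text tells. Shift numbers are shares of 0.3 m and turn numbers shares of 180 degrees, none past 1 either way. Its arguments: {"type":"object","properties":{"moves":{"type":"array","items":{"type":"array","items":{"type":"array","items":{"type":"number"}}}},"grip_force":{"type":"number"}},"required":["moves"]}

```bash
mkdir -p pics; ls; cat > h.py <<'E'
import numpy as np, cv2
from plant import ctrl
from scipy.spatial.transform import Rotation as R
def grab(n):
    o=ctrl.get_obs(); f=ctrl.grab_frame(n)
    if 'extrinsics' in f: T=np.array(f['extrinsics'])
    else:
        W=np.eye(4); W[:3,:3]=R.from_quat(o['tool_rot']).as_matrix(); W[:3,3]=o['tcp_pos']
        T=W@np.array(f['tool_from_camera'])
    return f,T
def cloud(f,T):
    d=f['depth']; v,u=np.mgrid[:480,:640]
    P=np.stack([(u-f['cx'])/f['fx']*d,(v-f['cy'])/f['fy']*d,d],-1)
    W=P@T[:3,:3].T+T[:3,3]; W[d==0]=np.nan; return W
def ray(f,T,u,v,z):
    r=T[:3,:3]@np.array([(u-f['cx'])/f['fx'],(v-f['cy'])/f['fy'],1]); 
    return T[:3,3]+r*(z-T[2,3])/r[2]
def shift(target_tcp,yaw=None):
    "tool axes shift shares to a target TCP; "
    o=ctrl.get_obs(); M=R.from_quat(o['tool_rot']).as_matrix()
    return np.round(M.T@(np.array(target_tcp)-o['tcp_pos'])/0.3,4)
E
python3 - <<'E'
from h import *
import pickle
o=ctrl.get_obs(); print(o['tcp_pos'],R.from_quat(o['tool_rot']).as_matrix().round(3),o['t'])
for n in ['scene','top']:
    f,T=grab(n); cv2.imwrite(f'pics/{n}0.png',f['frame']); pickle.dump((f,T),open(n+'.pkl','wb')); print(n,T.round(3),f['fx'],f['cx'],f['cy'])
E
```

```text
pics
[0.17703934 0.59867053 0.23032644] [[-0.959  0.284 -0.001]
 [ 0.284  0.959 -0.002]
 [ 0.    -0.002 -1.   ]] 0.0
scene [[ 0.395  0.653 -0.646  1.319]
 [ 0.919 -0.277  0.282 -0.353]
 [ 0.005 -0.705 -0.709  0.992]
 [ 0.     0.     0.     1.   ]] 618.9536505263576 317.05011086048586 242.99158249289346
top [[-0.126 -0.968  0.217  0.226]
 [-0.992  0.125 -0.022  0.012]
 [-0.006 -0.218 -0.976  1.363]
 [ 0.     0.     0.     1.   ]] 574.1375828000087 317.108463759773 241.68129562437142
```

View pics/scene0.png

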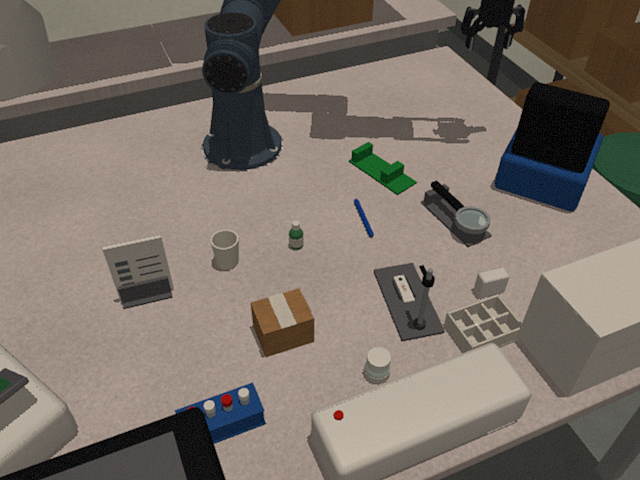

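View pics/top0.png

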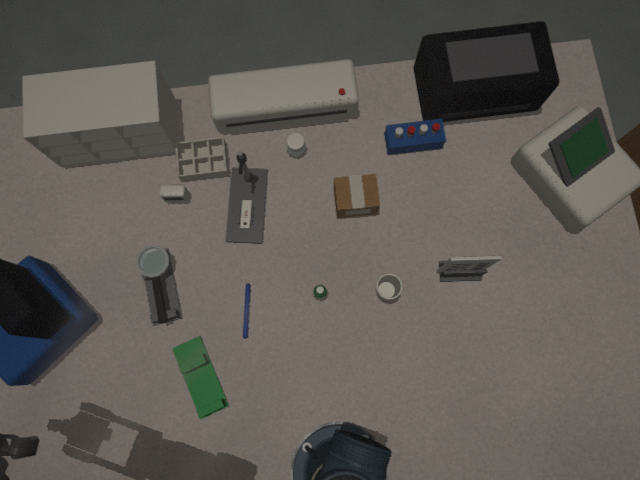

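The scene and top pictures show the board in its rack on the right (top ~469,263), carton (357,195), stand with cassette (246,213) and post (245,175), and the lens on its rest at the left (lens 154,263, handle 160,300). Next I measure with depth.

```bash
cat > m.py <<'E'
from h import *
import pickle
W={};F={}
for n in ['scene','top']:
    f,T=pickle.load(open(n+'.pkl','rb')); W[n]=cloud(f,T); F[n]=(f,T)
def reg(n,u0,u1,v0,v1,z0,z1):
    p=W[n][v0:v1,u0:u1].reshape(-1,3); c=F[n][0]['frame'][v0:v1,u0:u1].reshape(-1,3).astype(int)
    k=(p[:,2]>z0)&(p[:,2]<z1); return p[k],c[k]
def rect(p):
    r=cv2.minAreaRect((p[:,:2]*1000).astype(np.float32)); return np.round(r[0],1),np.round(r[1],1),round(r[2],1)
def show(t,p):
    print(t,len(p),rect(p),'z',np.percentile(p[:,2],[1,50,99]).round(4),'med',np.median(p,0).round(4))
show('table top',reg('top',280,320,330,380,-.05,.05)[0]);show('table scene',reg('scene',150,200,180,220,-.05,.05)[0])
show('board top',reg('top',425,510,245,275,.145,.17)[0]);
show('rack top',reg('top',425,510,250,290,.042,.056)[0]);
show('board scene',reg('scene',95,180,230,310,.065,.17)[0]); show('board scene up',reg('scene',95,180,230,310,.145,.17)[0])
show('rack scene',reg('scene',95,180,230,310,.042,.056)[0])
for n,b in [('top',(325,390,165,225)),('scene',(240,325,280,360))]: show('carton '+n,reg(n,*b,.068,.082)[0])
for n,b in [('top',(222,272,165,248)),('scene',(370,445,255,340))]:
    p,c=reg(n,*b,.009,.03); k=c.min(1)>120; show('cassette '+n,p[k]) if k.sum()>5 else print(c.max(0))
    show('baseplate',reg(n,*b,.002,.02)[0])
    p,c=reg(n,*b,.06,.2); show('post',p)
    for z in np.arange(.08,.19,.01):
        q=p[(p[:,2]>z-.005)&(p[:,2]<z+.005)]
        if len(q): print(round(z,3),len(q),q.min(0).round(3),q.max(0).round(3))
for n,b in [('top',(130,185,240,330)),('scene',(415,500,175,245))]:
    p,c=reg(n,*b,.03,.07); show('loupe '+n,p); k=c.max(1)<45; show('handle',p[k]); q=p[k]
    d=q[:,:2]-q[:,:2].mean(0); print('axis',np.linalg.svd(d,full_matrices=False)[2][0])
    show('rest base',reg(n,*b,.003,.012)[0])
E
python3 m.py
```

```text
table top 1993 (array([268.4,  57.3]), array([ 91.7, 112.6]), 82.7) z [-0.0062  0.0006  0.0073] med [0.2676 0.0569 0.0006]
table scene 1991 (array([ 143.2, -220.1]), array([121.7, 168.2]), 74.6) z [-0.0022  0.0027  0.0076] med [ 0.1467 -0.2194  0.0027]
board top 233 (array([ 416.4, -346.7]), array([110.7,   9.4]), 84.1) z [0.1455 0.1557 0.1612] med [ 0.4159 -0.3469  0.1557]
rack top 225 (array([ 408.4, -343.5]), array([105.6,  26.7]), 75.5) z [0.0426 0.0495 0.0559] med [ 0.4071 -0.3415  0.0495]
board scene 2152 (array([ 417.9, -344.2]), array([110.2,  16.3]), 85.4) z [0.0662 0.1172 0.1598] med [ 0.4203 -0.3451  0.1172]
board scene up 461 (array([ 417.7, -344.1]), array([109.7,  15. ]), 84.0) z [0.1452 0.1547 0.1609] med [ 0.4195 -0.3436  0.1547]
rack scene 445 (array([ 425.5, -344.7]), array([109.6,  18.7]), 84.2) z [0.0423 0.0509 0.0556] med [ 0.4265 -0.3456  0.0509]
carton top 1410 (array([ 621.4, -123.9]), array([100.2,  83.1]), 88.2) z [0.0692 0.0754 0.0809] med [ 0.6197 -0.1232  0.0754]
carton scene 1939 (array([ 621.3, -120.6]), array([100.4,  85.8]), 88.5) z [0.0692 0.077  0.0
[... 1575 characters left out ...]
.032  0.047  0.0561] med [0.5019 0.3636 0.047 ]
handle 413 (array([437. , 353.7]), array([116.8,  52.4]), 11.1) z [0.032  0.0493 0.0578] med [0.4291 0.3591 0.0493]
axis [-0.99623426 -0.08670237]
rest base 1187 (array([475.4, 375.7]), array([131.8, 220.6]), 85.5) z [0.0031 0.0055 0.0113] med [0.455  0.3546 0.0055]
loupe scene 1262 (array([479.3, 413.5]), array([195.9, 186.3]), 79.8) z [0.0316 0.0486 0.0565] med [0.5047 0.3644 0.0486]
handle 315 (array([437.7, 353.2]), array([118.7,  40. ]), 6.9) z [0.0308 0.0506 0.0568] med [0.4284 0.3588 0.0506]
axis [0.99078122 0.13547168]
rest base 2485 (array([441.2, 397. ]), array([207.5, 273.7]), 60.5) z [0.003  0.0052 0.0115] med [0.4452 0.3677 0.0052]
```

```bash
python3 - <<'E'
import cv2
a=cv2.imread('pics/top0.png');b=cv2.imread('pics/scene0.png')
k=lambda i,x,y:cv2.resize(i[y:y+100,x:x+130],(400,300),interpolation=cv2.INTER_CUBIC)
import numpy as np
cv2.imwrite('pics/c.png',np.vstack([np.hstack([k(a,120,235),k(b,400,165)]),np.hstack([k(a,190,150),k(b,360,250)])]))
E
```

```text
(no output)
```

View pics/c.png

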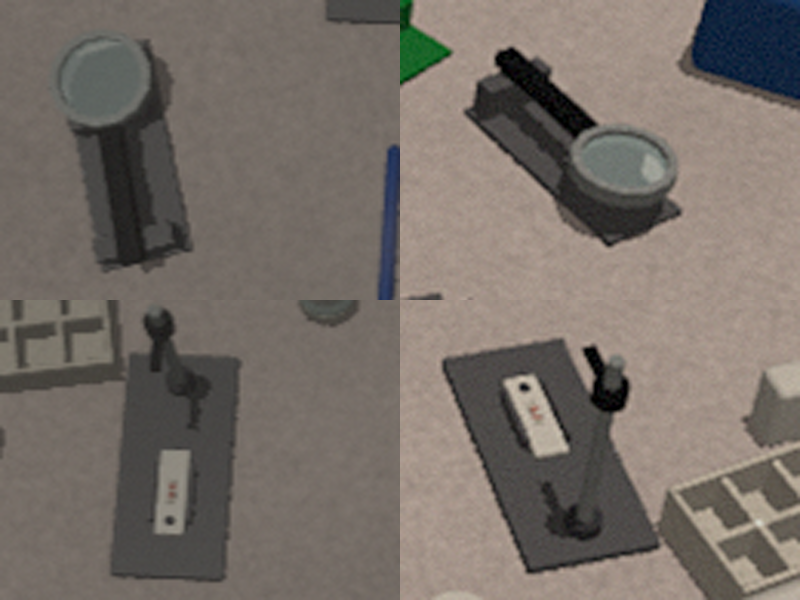

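The crops show the lens lying on the grey rest, and the black pointer reaching from the collar on the post towards the cassette. I now have poses for everything, so I'll move to above the board by way of the front.

```bash
cat >> h.py <<'E'
def plan(*targets,ang=None):
    "shares for TCP targets from now; turn share to bring tool y to world angle ang (deg)"
    o=ctrl.get_obs(); M=R.from_quat(o['tool_rot']).as_matrix()
    for t in targets: print(np.round(M.T@(np.array(t)-o['tcp_pos'])/0.3,4))
    a=np.degrees(np.arctan2(M[1,1],M[0,1])); print('yang',a.round(2), '' if ang is None else np.round(-((ang-a+180)%360-180)/180,4),'t',o['t'],np.round(o['tcp_pos'],4))
E
python3 -c "
from h import *
plan((.42,.36,.29))
plan((.42,.36,.29),ang=-5.5)"
```

```text
[-1.0022 -0.5335 -0.1979]
yang 73.51  t 0.1 [0.1771 0.5987 0.2304]
[-1.0022 -0.5335 -0.1979]
yang 73.51 0.4389 t 0.1 [0.1771 0.5987 0.2304]
```

Call:
{"op": "step_arm", "data": {"moves": [[[60,-1,-0.533,-0.2,0.439],[60,-1,-0.533,-0.2,0.439],[60,-1,-0.533,-0.2,0.439],[60,-1,-0.533,-0.2,0.439],[60,-1,-0.533,-0.2,0.439],[60,-1,-0.533,-0.2,0.439],[60,-1,-0.533,-0.2,0.439],[60,-1,-0.533,-0.2,0.439],[60,-1,-0.533,-0.2,0.439],[60,-1,-0.533,-0.2,0.439]]], "grip_force": 40}}

```text
t: 0.93
tcp_pos: [0.4229, 0.3582, 0.2918]
tool_rot: [0.699, 0.715, 0.001, 0.001]
ft_force: [-0.8, 0.6, -0.1]
grip_width: 0.0602
grasp_force: 0.0
```

```bash
python3 -c "
from h import *
plan((.51,.08,.29),ang=-5.5)"
```

```text
[-0.9334  0.2703  0.0067]
yang 1.24 0.0374 t 0.9333 [0.4229 0.3582 0.2918]
```

Call:
{"op": "step_arm", "data": {"moves": [[[60,-0.933,0.27,0,0.037],[60,-0.933,0.27,0,0.037],[60,-0.933,0.27,0,0.037],[60,-0.933,0.27,0,0.037],[60,-0.933,0.27,0,0.037],[60,-0.933,0.27,0,0.037],[60,-0.933,0.27,0,0.037]]]}}

```text
t: 1.52
tcp_pos: [0.5097, 0.0818, 0.2911]
tool_rot: [0.736, 0.677, -0.0, -0.0]
ft_force: [0.4, -0.6, -0.3]
grip_width: 0.06
grasp_force: 0.0
```

```bash
python3 -c "
from h import *
plan((.45,-.2,.29),ang=-5.5)"
```

```text
[-0.9525 -0.1203  0.0036]
yang -4.77 0.0041 t 1.5167 [0.5097 0.0818 0.2911]
```

Call:
{"op": "step_arm", "data": {"moves": [[[60,-0.95,-0.12,0,0.004],[60,-0.95,-0.12,0,0.004],[60,-0.95,-0.12,0,0.004],[60,-0.95,-0.12,0,0.004],[60,-0.95,-0.12,0,0.004],[60,-0.95,-0.12,0,0.004],[60,-0.95,-0.12,0,0.004],[60,-0.95,-0.12,0,0.004]]]}}

```text
t: 2.18
tcp_pos: [0.4495, -0.2039, 0.2912]
tool_rot: [0.742, 0.67, -0.001, 0.002]
ft_force: [0.0, 0.6, 0.2]
grip_width: 0.0599
grasp_force: 0.0
```

```bash
python3 -c "
from h import *
f,T=grab('wrist'); cv2.imwrite('pics/w1.png',f['frame']); W=cloud(f,T).reshape(-1,3)
p=W[(W[:,2]>.14)&(W[:,2]<.17)&(W[:,0]<.47)&(W[:,0]>.36)&(W[:,1]<-.25)]
print(len(p))
if len(p)>20: print(cv2.minAreaRect((p[:,:2]*1000).astype(np.float32)),p[:,2].max())
plan((.417,-.3455,.26),ang=-5.7)"
```

```text
1255
((415.8222961425781, -344.73931884765625), (109.6574478149414, 8.131939888000488), 84.72988891601562) 0.1581247394367673
[-0.4913 -0.059   0.1035]
yang -5.84 -0.0008 t 2.2333 [ 0.4496 -0.2007  0.291 ]
```

```bash
python3 -c "
from h import *
plan((.4163,-.345,.24),(.4163,-.345,.122),ang=-5.4)"
```

```text
[-0.4899 -0.0615  0.1702]
[-0.4897 -0.0614  0.5635]
yang -5.84 -0.0024 t 2.2333 [ 0.4496 -0.2007  0.291 ]
```

Call:
{"op": "step_arm", "data": {"moves": [[[50,-0.49,-0.061,0.17,-0.002],[50,-0.49,-0.061,0.17,-0.002],[50,-0.49,-0.061,0.17,-0.002],[50,-0.49,-0.061,0.17,-0.002],[50,-0.49,-0.061,0.17,-0.002],[50,-0.49,-0.061,0.28,-0.002],[50,-0.49,-0.061,0.4,-0.002],[50,-0.49,-0.061,0.5,-0.002],[50,-0.49,-0.061,0.563,-0.002],[50,-0.49,-0.061,0.563,-0.002]]]}}

```text
t: 3.07
tcp_pos: [0.4164, -0.3375, 0.1186]
tool_rot: [0.738, 0.675, 0.001, -0.005]
ft_force: [-0.2, 0.8, 0.1]
grip_width: 0.05
grasp_force: 0.0
```

Call:
{"op": "step_arm", "data": {"moves": [[[0,0,0,0,0],[0,0,0,0,0],[0,0,0,0,0],[0,0,0,0,0],[0,0,0,0,0],[0,0,0,0,0]]]}}

```text
t: 3.57
tcp_pos: [0.4185, -0.3424, 0.1242]
tool_rot: [0.738, 0.675, -0.0, 0.001]
ft_force: [-1.0, 1.5, 6.3]
grip_width: 0.0075
grasp_force: 41.2
```

Call:
{"op": "step_arm", "data": {"moves": [[[0,0,0,-0.05,0],[0,0,0,-0.15,0],[0,0,0,-0.25,0],[0,0,0,-0.35,0],[0,0,0,-0.45,0],[0,0,0,-0.45,0],[0,0,0,-0.45,0]]], "grip_force": 50}}

```text
t: 4.15
tcp_pos: [0.4186, -0.3426, 0.2596]
tool_rot: [0.738, 0.675, -0.0, 0.003]
ft_force: [0.4, 0.2, -3.1]
grip_width: 0.0073
grasp_force: 48.9
```

```bash
python3 -c "
from h import *
f,T=grab('scene'); W=cloud(f,T).reshape(-1,3); cv2.imwrite('pics/s1.png',f['frame'])
p=W[(W[:,2]>.08)&(W[:,2]<.3)&(abs(W[:,0]-.417)<.03)&(abs(W[:,1]+.345)<.08)]
print(len(p),p.min(0),p.max(0),cv2.minAreaRect((p[:,:2]*1000).astype(np.float32)))
n=np.array([np.cos(np.radians(-1.7)),np.sin(np.radians(-1.7))])
c=np.array([.621,-.1223])-n*(.04+.018+.004)
print(c); plan((c[0],c[1]+.0025,.26),ang=-1.7)"
```

```text
3953 [ 0.40919646 -0.39968227  0.14049383] [ 0.44147481 -0.28978929  0.29722287] ((426.7232360839844, -345.2700500488281), (110.24137878417969, 28.107807159423828), 86.23150634765625)
[ 0.55902729 -0.12046069]
[ 0.7843  0.4024 -0.0077]
yang -5.13 -0.0191 t 4.2 [ 0.4177 -0.3415  0.2577]
```

View pics/s1.png

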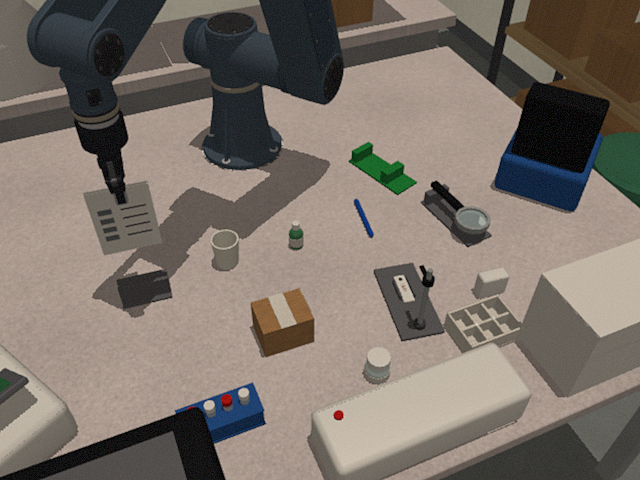

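The board hangs level from the gripper at about (122,217), clear of the rack. Carrying it to the carton.

Call:
{"op": "step_arm", "data": {"moves": [[[0,0.784,0.402,0,-0.019],[0,0.784,0.402,0,-0.019],[0,0.784,0.402,0,-0.019],[0,0.784,0.402,0,-0.019],[0,0.784,0.402,0,-0.019],[0,0.784,0.402,0,-0.019],[0,0.784,0.402,0,-0.019],[0,0.784,0.402,0,-0.019],[0,0.784,0.402,0,-0.019],[0,0.784,0.402,0,-0.019]]]}}

```text
t: 5.03
tcp_pos: [0.5579, -0.1187, 0.2558]
tool_rot: [0.718, 0.696, -0.001, -0.001]
ft_force: [0.2, -0.5, -1.7]
grip_width: 0.0075
grasp_force: 49.2
```

```bash
python3 -c "
from h import *
f,T=grab('scene'); W=cloud(f,T).reshape(-1,3)
p=W[(W[:,2]>.1)&(W[:,2]<.19)&(abs(W[:,0]-.56)<.04)&(abs(W[:,1]+.12)<.08)]
print(len(p),p.min(0),p.max(0)); A=np.c_[p[:,1:]-[-.12,.12],np.ones(len(p))]; print(np.linalg.lstsq(A,p[:,0],rcond=None)[0], cv2.minAreaRect((p[:,:2]*1000).astype(np.float32)))
q=W[(W[:,2]>.068)&(W[:,2]<.085)&(abs(W[:,0]-.62)<.05)&(abs(W[:,1]+.12)<.08)];print(cv2.minAreaRect((q[:,:2]*1000).astype(np.float32)))
plan((.559,-.118,.15),(.559,-.118,.1175),ang=-1.7)"
```

```text
1068 [ 0.5519266  -0.17567659  0.13807464] [ 0.56599432 -0.06492584  0.18988812]
[0.03121311 0.01173178 0.56025184] ((562.0111694335938, -120.60000610351562), (110.8133316040039, 13.049277305603027), 86.2642822265625)
((622.21630859375, -120.20594787597656), (100.837890625, 86.88335418701172), 88.5927963256836)
[0.0038 0.0043 0.354 ]
[0.0038 0.0046 0.4623]
yang -1.78 -0.0004 t 5.0833 [ 0.558  -0.1192  0.2562]
```

Call:
{"op": "step_arm", "data": {"moves": [[[0,0.004,0.004,0.1,0],[0,0.004,0.004,0.2,0],[0,0.004,0.004,0.3,0],[0,0.004,0.004,0.38,0],[0,0.004,0.004,0.43,0],[0,0.004,0.004,0.445,0],[0,0.004,0.004,0.453,0],[0,0.004,0.004,0.453,0],[0,0.004,0.004,0.453,0]]]}}

```text
t: 5.83
tcp_pos: [0.5611, -0.1181, 0.1226]
tool_rot: [0.718, 0.696, 0.0, 0.001]
ft_force: [0.6, -1.0, -1.8]
grip_width: 0.0076
grasp_force: 49.2
```

Call:
{"op": "step_arm", "data": {"moves": [[[0,0,0,0.003,0],[0,0,0,0.006,0],[0,0,0,0.006,0]]]}}

```text
t: 6.08
tcp_pos: [0.5607, -0.1173, 0.1204]
tool_rot: [0.718, 0.697, 0.0, 0.001]
ft_force: [0.0, -0.9, -2.3]
grip_width: 0.0075
grasp_force: 49.2
```

Call:
{"op": "step_arm", "data": {"moves": [[[0,0,-0.007,0.004,0],[0,0,-0.007,0.007,0],[0,0,-0.007,0.007,0],[0,0,-0.007,0.007,0]]]}}

```text
t: 6.42
tcp_pos: [0.5583, -0.1169, 0.1183]
tool_rot: [0.718, 0.697, 0.0, 0.0]
ft_force: [-1.5, 1.9, 4.4]
grip_width: 0.0073
grasp_force: 50.2
```

Call:
{"op": "step_arm", "data": {"moves": [[[14,0,0,0,0],[14,0,0,0,0],[30,0,0,0,0],[50,0,0,0,0],[64,0,0,0,0],[64,0,0,0,0],[64,0,0,0,0]]]}}

```text
t: 7.0
tcp_pos: [0.5583, -0.1172, 0.1175]
tool_rot: [0.718, 0.696, -0.0, -0.0]
ft_force: [-0.0, -0.1, 0.8]
grip_width: 0.0641
grasp_force: 0.0
```

```bash
python3 -c "
from h import *
f,T=grab('scene'); W=cloud(f,T).reshape(-1,3); cv2.imwrite('pics/s2.png',f['frame'][180:400,150:400])
p=W[(W[:,2]>.085)&(W[:,2]<.19)&(abs(W[:,0]-.56)<.05)&(abs(W[:,1]+.12)<.08)]
print(len(p),p.min(0),p.max(0))"
```

```text
1292 [ 0.51566488 -0.17426428  0.08501977] [ 0.60635555 -0.06401298  0.18957579]
```

View pics/s2.png

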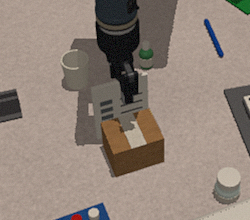

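The board stands free between the opened fingers just in front of the carton. Now the rear finger tips it over towards the carton.

Call:
{"op": "step_arm", "data": {"moves": [[[64,0,0.05,0,0],[64,0,0.075,0,0],[64,0,0.085,0,0],[64,0,0.09,0,0],[64,0,0.095,0,0],[64,0,0.1,0,0],[64,0,0.106,0,0],[64,0,0.112,0,0],[64,0,0.118,0,0],[64,0,0.124,0,0]]]}}

```text
t: 7.88
tcp_pos: [0.5956, -0.1183, 0.1177]
tool_rot: [0.718, 0.696, 0.0, 0.0]
ft_force: [0.1, 0.5, -0.2]
grip_width: 0.0636
grasp_force: 0.0
```

```bash
cat > b.py <<'E'
from h import *
f,T=grab('scene'); W=cloud(f,T).reshape(-1,3)
p=W[(W[:,2]>.085)&(W[:,2]<.16)&(W[:,0]>.54)&(W[:,0]<.66)&(abs(W[:,1]+.12)<.056)]
c=f['frame'].reshape(-1,3)[(W[:,2]>.085)&(W[:,2]<.16)&(W[:,0]>.54)&(W[:,0]<.66)&(abs(W[:,1]+.12)<.056)]
p=p[c.min(1)>90]
A=np.c_[p[:,1:]-[-.12,.075],np.ones(len(p))]; s=np.linalg.lstsq(A,p[:,0],rcond=None)[0]
print(len(p),p.min(0),p.max(0),s,'resid',np.std(A@s-p[:,0]))
E
python3 b.py
```

```text
705 [ 0.56399756 -0.17421984  0.08504469] [ 0.57871691 -0.06483191  0.15550906] [0.03013058 0.06414458 0.56913965] resid 0.001832751372006946
```

Call:
{"op": "step_arm", "data": {"moves": [[[64,0,0.008,0,0],[64,0,0.016,0,0],[64,0,0.024,0,0],[64,0,0.032,0,0],[64,0,0.04,0,0],[64,0,0.04,0,0]]]}}

```text
t: 8.43
tcp_pos: [0.6081, -0.1188, 0.1177]
tool_rot: [0.718, 0.697, 0.0, 0.0]
ft_force: [0.3, -0.1, -0.1]
grip_width: 0.0643
grasp_force: 0.0
```

```bash
python3 b.py
```

```text
491 [ 0.5797174  -0.17554645  0.08500223] [ 0.60370151 -0.06473403  0.15166873] [0.02727332 0.24162615 0.58178236] resid 0.0019408023627678097
```

Call:
{"op": "step_arm", "data": {"moves": [[[64,0,0,-0.1,0],[64,0,0,-0.2,0],[64,0,0,-0.35,0],[64,0,0,-0.5,0],[64,0,0,-0.57,0],[64,0,0,-0.57,0]]]}}

```text
t: 8.98
tcp_pos: [0.6111, -0.1199, 0.2966]
tool_rot: [0.717, 0.697, 0.003, 0.007]
ft_force: [0.9, 0.2, 0.3]
grip_width: 0.0638
grasp_force: 0.0
```

```bash
python3 b.py; python3 -c "
from h import *
plan((.52,.15,.29),ang=97)"
```

```text
763 [ 0.58144406 -0.17516123  0.08507625] [ 0.6036121  -0.06538319  0.1520116 ] [0.02816589 0.23682268 0.58200174] resid 0.0019095422392851771
[ 0.8886 -0.3247  0.0048]
yang -1.7 -0.5484 t 9.0333 [ 0.6094 -0.1194  0.2931]
```

Call:
{"op": "step_arm", "data": {"moves": [[[64,0.889,-0.325,0,-0.548],[64,0.889,-0.325,0,-0.548],[64,0.889,-0.325,0,-0.548],[64,0.889,-0.325,0,-0.548],[64,0.889,-0.325,0,-0.548],[64,0.889,-0.325,0,-0.548],[64,0.889,-0.325,0,-0.548],[64,0.889,-0.325,0,-0.548],[64,0.889,-0.325,0,-0.548],[64,0.889,-0.325,0,-0.548]]]}}

```text
t: 9.87
tcp_pos: [0.5163, 0.1519, 0.287]
tool_rot: [0.17, 0.985, -0.001, -0.002]
ft_force: [0.4, -0.8, -0.1]
grip_width: 0.0641
grasp_force: 0.0
```

```bash
python3 -c "
from h import *
plan((.44,.34,.22),ang=97)"
```

```text
[0.4492 0.5059 0.2238]
yang 70.39 -0.1478 t 9.8667 [0.5163 0.1519 0.287 ]
```

Call:
{"op": "step_arm", "data": {"moves": [[[64,0.45,0.506,0.15,-0.148],[64,0.45,0.506,0.15,-0.148],[64,0.45,0.506,0.15,-0.148],[64,0.45,0.506,0.15,-0.148],[64,0.45,0.506,0.15,-0.148],[64,0.45,0.506,0.15,-0.148],[64,0.45,0.506,0.15,-0.148],[64,0.45,0.506,0.15,-0.148]]]}}

```text
t: 10.53
tcp_pos: [0.4426, 0.3393, 0.2425]
tool_rot: [-0.058, 0.998, -0.001, -0.001]
ft_force: [0.1, -0.7, -1.1]
grip_width: 0.0639
grasp_force: 0.0
```

```bash
python3 -c "
from h import *
f,T=grab('wrist'); cv2.imwrite('pics/w2.png',f['frame']); W=cloud(f,T); print(T.round(3))
np.savez('w2.npz',W=W,fr=f['frame'])
plan((.44,.35,.2),ang=97)"
```

```text
[[-0.114  0.949  0.294  0.367]
 [ 0.993  0.11   0.032  0.331]
 [-0.002  0.296 -0.955  0.385]
 [ 0.     0.     0.     1.   ]]
[0.0066 0.0384 0.1431]
yang 96.52 -0.0027 t 10.5833 [0.4433 0.3388 0.243 ]
```

View pics/w2.png

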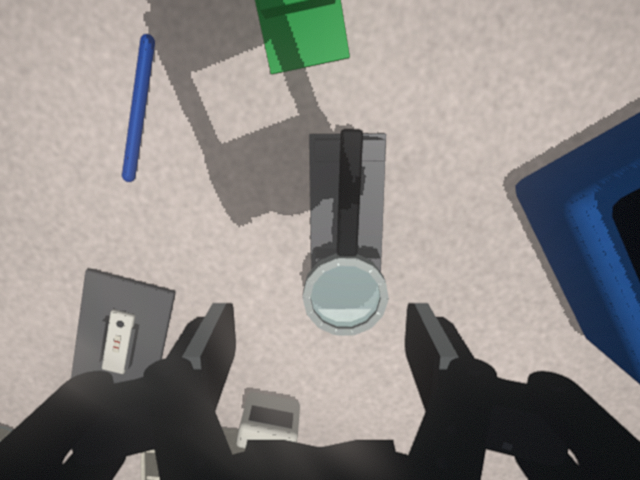

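The wrist view shows the handle from (352,130) to (347,255), the ring centred at about (345,296), and the cassette window at about (119,343).

```bash
python3 -c "
from h import *
d=np.load('w2.npz');W=d['W'];fr=d['fr']
m=np.zeros((480,640),bool);m[110:340,295:395]=1
m&=(W[...,2]>.041)&(W[...,2]<.056)
P=W[m]; C=fr[m].max(1)
ha=m.copy(); ha[258:]=0; ha&=(fr.max(2)<75); ha[:,:333]=0;ha[:,365:]=0
h=W[ha]; print(len(h),np.median(h,0)); print('handle',cv2.minAreaRect((h[:,:2]*1000).astype(np.float32)))
ax=np.linalg.svd(h[:,:2]-h[:,:2].mean(0),full_matrices=False)[2][0]; print(np.degrees(np.arctan(ax[1]/ax[0])))
r=m.copy(); r[:258]=0; print('ring',cv2.minEnclosingCircle((W[r][:,:2]*1000).astype(np.float32)))
c=np.zeros((480,640),bool); c[295:385,85:150]=1; c&=fr.min(2)>125
n,l,s,cc=cv2.connectedComponentsWithStats(c.astype(np.uint8)); k=1+s[1:,4].argmax(); q=W[l==k]; print('cass',cv2.minAreaRect((q[:,:2]*1000).astype(np.float32)),np.median(q,0))
"
```

```text
2741 [0.42599547 0.36163351 0.04981022]
handle ((430.3769226074219, 362.34112548828125), (108.75887298583984, 18.120147705078125), 5.499300956726074)
5.507507672582747
ring ((521.739013671875, 371.2025146484375), 39.13010787963867)
cass ((619.8917236328125, 146.72938537597656), (24.504201889038086, 78.63253021240234), 76.57666778564453) [nan nan nan]
```

```bash
python3 -c "
from h import *
plan((.456,.3647,.12),(.456,.3647,.025),ang=95.5)"
```

```text
[-0.0522  0.0813  0.4097]
[-0.0526  0.0816  0.7264]
yang 96.52 0.0056 t 10.5833 [0.4433 0.3388 0.243 ]
```

Call:
{"op": "step_arm", "data": {"moves": [[[64,-0.052,0.081,0.1,0.006],[64,-0.052,0.081,0.2,0.006],[64,-0.052,0.081,0.3,0.006],[64,-0.052,0.081,0.4,0.006],[64,-0.052,0.081,0.5,0.006],[64,-0.052,0.081,0.6,0.006],[64,-0.052,0.081,0.67,0.006],[64,-0.052,0.081,0.71,0.006],[64,-0.052,0.081,0.722,0.006],[64,-0.052,0.081,0.722,0.006]]]}}

```text
t: 11.42
tcp_pos: [0.4566, 0.3647, 0.0266]
tool_rot: [-0.047, 0.999, -0.0, -0.0]
ft_force: [0.1, -0.4, -0.0]
grip_width: 0.064
grasp_force: 0.0
```

```bash
python3 -c "
from h import *
plan((.456,.3647,.025),ang=95.5)"
```

```text
[0.0021 0.0003 0.0053]
yang 95.37 -0.0007 t 11.4167 [0.4566 0.3647 0.0266]
```

Call:
{"op": "step_arm", "data": {"moves": [[[40,0,0,0.01,0],[0,0,0,0.01,0],[0,0,0,0.01,0],[0,0,0,0.01,0],[0,0,0,0.01,0],[0,0,0,0.01,0],[0,0,0,0.01,0]]], "grip_force": 70}}

```text
t: 12.0
tcp_pos: [0.4568, 0.3662, 0.0254]
tool_rot: [-0.048, 0.999, 0.0, 0.001]
ft_force: [-0.2, -0.7, 6.6]
grip_width: 0.0169
grasp_force: 69.0
```

Call:
{"op": "step_arm", "data": {"moves": [[[0,0,0,-0.05,0],[0,0,0,-0.12,0],[0,0,0,-0.25,0],[0,0,0,-0.38,0],[0,0,0,-0.5,0],[0,0,0,-0.6,0],[0,0,0,-0.6,0],[0,0,0,-0.6,0]]]}}

```text
t: 12.67
tcp_pos: [0.4568, 0.3664, 0.2062]
tool_rot: [-0.048, 0.999, 0.001, 0.002]
ft_force: [-0.1, 0.7, -1.4]
grip_width: 0.0163
grasp_force: 68.4
```

```bash
cat > l.py <<'E'
from h import *
f,T=grab('wrist'); W=cloud(f,T); o=ctrl.get_obs(); np.savez('w3.npz',W=W,fr=f['frame'],T=T)
cv2.imwrite('pics/w3.png',f['frame'])
M=R.from_quat(o['tool_rot']).as_matrix(); L=(W.reshape(-1,3)-o['tcp_pos'])@M
k=(L[:,2]>-.06)&(L[:,2]<.01)&(abs(L[:,1])<.045)&(L[:,0]<-.02)&(L[:,0]>-.12)
p=L[k]; print('lens pts',len(p)); 
if len(p): print(p.min(0),p.max(0),np.median(p,0))
E
python3 l.py
```

```text
lens pts 2858
[-0.04516236 -0.01193119 -0.02823785] [-0.02000483  0.01368224 -0.01229754] [-0.03029983  0.00103278 -0.02626074]
```

View pics/w3.png

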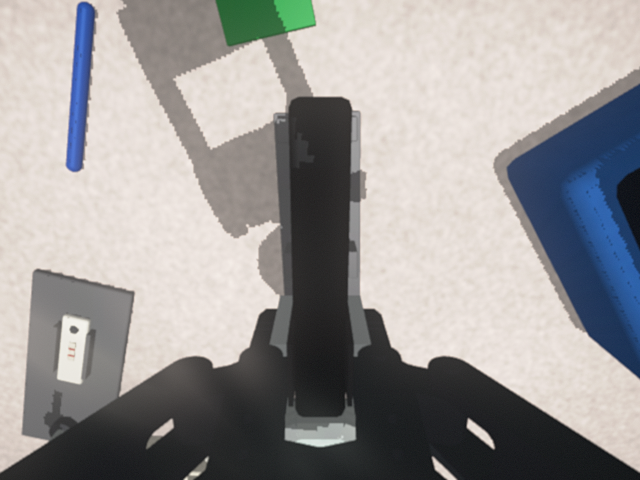

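The lens is held: handle at (320,250), ring rim just visible at (320,430), stand at the lower left. Checking tilt and offset of the lens in the gripper, and the pointer height from both fixed cameras.

```bash
python3 -c "
from h import *
import pickle
o=ctrl.get_obs(); d=np.load('w3.npz'); W=d['W'];fr=d['fr']
M=R.from_quat(o['tool_rot']).as_matrix(); L=(W-o['tcp_pos'])@M
k=np.zeros((480,640),bool);k[90:400,285:355]=1
k&=(fr.max(2)<80)&(L[...,2]<0)&(L[...,2]>-.05)&(L[...,0]>-.01)
p=L[k]; print('handle L',len(p),np.percentile(p,[.2,99.8],axis=0)); s=np.polyfit(p[:,0],p[:,2],1); print('slope',s,'y axis',np.polyfit(p[:,0],p[:,1],1))
# same from scene cam
f,T=grab('scene'); S=cloud(f,T); q=S.reshape(-1,3); Lq=(q-o['tcp_pos'])@M
c=f['frame'].reshape(-1,3)
k=(Lq[:,0]<-.025)&(Lq[:,0]>-.125)&(abs(Lq[:,1])<.05)&(Lq[:,2]>-.05)&(Lq[:,2]<.01)
r=Lq[k]; print('ring scene',len(r),np.percentile(r,[.5,50,99.5],axis=0).round(4), 'slope', np.linalg.lstsq(np.c_[r[:,:2],np.ones(len(r))],r[:,2],rcond=None)[0]); print(cv2.minEnclosingCircle((r[:,:2]*1000).astype(np.float32)))
# pointer
u=np.array([np.cos(np.radians(-9)),np.sin(np.radians(-9))])
for n in ['scene','top']:
    f,T=pickle.load(open(n+'.pkl','rb')); w=cloud(f,T).reshape(-1,3); c=f['frame'].reshape(-1,3).max(1)
    t=(w[:,:2]-[.62,.1465])@u; s=(w[:,:2]-[.62,.1465])@[-u[1],u[0]]
    for a,b in [(.05,.06),(.06,.07),(.07,.08),(.08,.11)]:
        k=(t>a)&(t<b)&(abs(s)<.015)&(w[:,2]>.09)&(w[:,2]<.163)&(c<60)
        if k.sum(): print(n,a,k.sum(),np.percentile(w[k,2],[2,25,50,75,98]).round(4),t[k].min(),np.median(s[k]))
    k=(abs(t-.095)<.02)&(abs(s)<.015)&(w[:,2]>.163)
    print('posttop',w[k,2].max() if k.sum() else 0)
"
```

```text
handle L 17238 [[-0.00979274 -0.00911169 -0.04471882]
 [ 0.07913381  0.01088804 -0.02129878]]
slope [ 0.04317448 -0.02878145] y axis [-0.00103667  0.00094813]
ring scene 902 [[-1.057e-01 -3.690e-02 -2.980e-02]
 [-6.920e-02 -1.000e-04 -2.310e-02]
 [-2.640e-02  3.960e-02 -1.210e-02]] slope [-0.02885204 -0.03537262 -0.02495131]
((-65.84202575683594, 1.9927771091461182), 42.17371368408203)
scene 0.05 4 [0.1436 0.1438 0.1447 0.1457 0.1462] 0.05854175638849215 8.595118249025218e-05
scene 0.06 16 [0.1429 0.1447 0.1456 0.1463 0.1486] 0.060622134801028585 0.00010278222542404714
scene 0.07 15 [0.1418 0.1457 0.1469 0.1477 0.1481] 0.07040619406710281 -0.0005521091788956237
scene 0.08 111 [0.1243 0.1417 0.149  0.151  0.1531] 0.08152309137512936 -0.002862681968845783
posttop 0.17497907551168412
top 0.05 8 [0.1405 0.1413 0.1441 0.1465 0.1472] 0.05556553897754835 -0.0020724243954702484
top 0.06 17 [0.1405 0.1427 0.144  0.1451 0.1492] 0.060917544351466284 -0.0009459456087938591
top 0.07 14 [0.1395 0.1423 0.1438 0.145  0.1465] 0.07029547621474755 -0.002483040971476403
top 0.08 76 [0.096  0.143  0.1475 0.1503 0.1593] 0.08000652353173288 -0.0037321689773481873
posttop 0.1741819458410212
```

```bash
python3 -c "
from h import *
plan((.5533,.1394,.206),(.5533,.1394,.124))"
```

```text
[-0.2547 -0.7807 -0.0098]
[-0.2553 -0.7804  0.2635]
yang 95.48  t 12.7667 [0.4549 0.3652 0.203 ]
```

Call:
{"op": "step_arm", "data": {"moves": [[[0,-0.05,-0.1,-0.01,0],[0,-0.08,-0.22,-0.01,0],[0,-0.12,-0.34,-0.01,0],[0,-0.16,-0.46,-0.01,0],[0,-0.2,-0.58,-0.01,0],[0,-0.23,-0.69,-0.01,0],[0,-0.255,-0.78,-0.01,0],[0,-0.255,-0.78,-0.01,0],[0,-0.255,-0.78,-0.01,0]]]}}

```text
t: 13.52
tcp_pos: [0.5537, 0.1385, 0.2047]
tool_rot: [-0.046, 0.999, 0.0, -0.002]
ft_force: [-1.1, 1.2, -2.7]
grip_width: 0.0164
grasp_force: 68.6
```

Call:
{"op": "step_arm", "data": {"moves": [[[0,0,0,0.05,0],[0,0,0,0.1,0],[0,0,0,0.15,0],[0,0,0,0.2,0],[0,0,0,0.24,0],[0,0,0,0.26,0],[0,0,0,0.26,0],[0,0,0,0.26,0],[0,0,0,0.26,0]]]}}

```text
t: 14.27
tcp_pos: [0.5546, 0.1406, 0.1294]
tool_rot: [-0.048, 0.999, 0.0, 0.0]
ft_force: [0.0, -0.2, -1.8]
grip_width: 0.0168
grasp_force: 68.6
```

```bash
cat > c.py <<'E'
from h import *
u=np.array([np.cos(np.radians(-9)),np.sin(np.radians(-9))])
for n in ['scene','top']:
    f,T=grab(n); cv2.imwrite(f'pics/{n}_end.png',f['frame']); w=cloud(f,T).reshape(-1,3); c=f['frame'].reshape(-1,3).max(1)
    t=(w[:,:2]-[.62,.1467])@u; s=(w[:,:2]-[.62,.1467])@[-u[1],u[0]]
    k=(t>.055)&(t<.08)&(abs(s)<.008)&(w[:,2]>.12)&(w[:,2]<.163)&(c<60)
    print(n,'pointer z',k.sum(),np.median(w[k],0).round(4))
    k=(np.hypot(t,s)<.047)&(t>-.036)&(w[:,2]>.125)&(w[:,2]<.175)
    r=w[k]; hi=r[r[:,2]>np.median(r[:,2])-.006]
    print('ring',len(r),np.percentile(r[:,2],[2,25,50,75,98]).round(4),cv2.minEnclosingCircle((hi[:,:2]*1000).astype(np.float32)))
    print('slope',np.linalg.lstsq(np.c_[hi[:,:2]-[.62,.1467],np.ones(len(hi))],hi[:,2],rcond=None)[0])
o=ctrl.get_obs(); print(o['t'],o['tcp_pos'],o['grasp_force'],o['qvel'].__abs__().max() if hasattr(o['qvel'],'max') else o['qvel'])
plan((.5533,.1394,.124))
E
python3 c.py; python3 b.py
```

```text
scene pointer z 35 [0.6871 0.136  0.1454]
ring 1083 [0.143  0.1502 0.1521 0.1548 0.1586] ((622.093994140625, 148.1256561279297), 41.9635124206543)
slope [-0.00479144  0.0022618   0.15275593]
top pointer z 0 [nan nan nan]
824 [ 0.5790359  -0.1749144   0.08501126] [ 0.60288535 -0.0640887   0.1520461 ] [0.02740532 0.2315248  0.58216452] resid 0.0019575986502770124
  return _methods._mean(a, axis=axis, dtype=dtype,
  ret = um.true_divide(
  ret = ret.dtype.type(ret / rcount)
Traceback (most recent call last):
  File "c.py", line 10, in <module>
    print('ring',len(r),np.percentile(r[:,2],[2,25,50,75,98]).round(4),cv2.minEnclosingCircle((hi[:,:2]*1000).astype(np.float32)))
                        ~~~~~~~~~~~~~^^^^^^^^^^^^^^^^^^^^^^^^
IndexError: index -1 is out of bounds for axis 0 with size 0
```

View pics/scene_end.png

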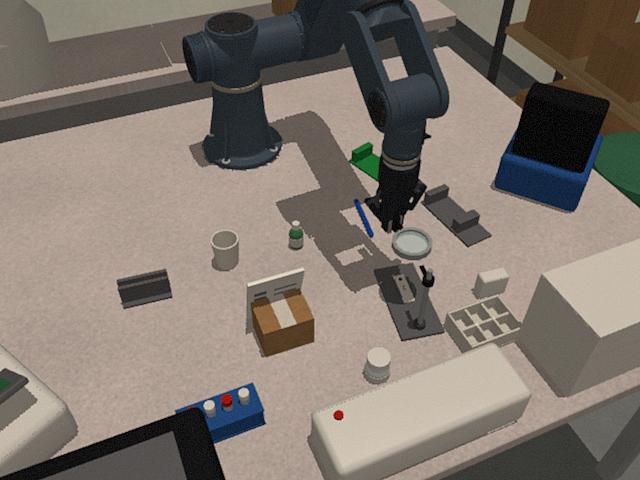

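The board leans against the carton (275,290) and the lens (412,243) is over the cassette. It is about 3 mm high, so I make a small trim.

Call:
{"op": "step_arm", "data": {"moves": [[[0,0.004,-0.004,0.005,0],[0,0.004,-0.004,0.01,0],[0,0.004,-0.004,0.011,0],[0,0.004,-0.004,0.011,0],[0,0.004,-0.004,0.011,0],[0,0.004,-0.004,0.011,0],[0,0.004,-0.004,0.011,0],[0,0.004,-0.004,0.011,0],[0,0.004,-0.004,0.011,0],[0,0.004,-0.004,0.011,0]]]}}

```text
t: 15.25
tcp_pos: [0.5534, 0.1388, 0.1257]
tool_rot: [-0.048, 0.999, 0.0, -0.0]
ft_force: [0.8, -0.1, -0.7]
grip_width: 0.0164
grasp_force: 68.6
```

```bash
sed -i "s/\['scene','top'\]/['scene']/" c.py; python3 c.py; python3 b.py
```

```text
scene pointer z 35 [0.6864 0.1361 0.145 ]
ring 1071 [0.1396 0.1466 0.1484 0.1513 0.1549] ((619.19970703125, 147.15869140625), 41.19398880004883)
slope [-0.00668943  0.00029394  0.14904266]
15.3 [0.55340797 0.13876411 0.12570367] 68.61219763755798 0.0018309935065660096
[0.0002 0.0021 0.0057]
yang 95.47  t 15.3 [0.5534 0.1388 0.1257]
842 [ 0.58034559 -0.17503586  0.08522162] [ 0.60432723 -0.06490958  0.15169345] [0.03071674 0.23247518 0.58221065] resid 0.001987495361834839
```

```bash
python3 -c "
from plant import ctrl
print(ctrl.hand_in())"
```

```text
the job is handed in; nothing more can be done
None
```

I handed the job in with the board leaning at about 13° against the robot side of the carton, and the lens gripped and still over the cassette window. By the camera, the lens was level, within about 1 mm of the window's centre and within about 2 mm of the pointer's height; the hand-in returned no verdict.

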